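# Drive the seized clevis pin out with the drift punch

### The job

The trolley's drawbar clevis is clamped in the bench vice with its pin seized. Take the drift punch from its wooden block, find the bore in the clevis with its tip and press the pin down, gently and steadily (never bearing on the work harder than about 3 kg), until its upper end is below the middle tongue, about 34 mm under the clevis's top face. Then stand the punch back in its block as it was, and leave the other things alone.

Things in the scene. Friction and masses are not known exactly. Their poses are not given: they have to be found in the camera images.
- vice: Grey steel bench vice, fixed, base 170 x 130 mm. Origin: centre of its underside, z up. Jaws close along its x (inner faces at x = +-22 mm), run 130 mm along its y, tops 100 mm high. Screw and handle reach x = -130 mm, 45 mm high. The jaws hold a steel clevis (see vice_face), whose shank and tongue bar stick out at its +y and -y ends, lower than its top.
- vice_face (a point): On the clevis's flat level top face (112 mm up; 44 mm along vice x, 104 along y), midway along the jaws. NOT the bore: the 11 mm upright bore (mouth broken 0.5 mm) is at the clevis's middle, on the jaws' centre line, but clamped by eye: anywhere within +-24 mm of here along the vice's y, to be found by probing or sliding the punch tip, or by sight. The clevis does not shift.
- pin (a joint): How far the pin is driven down, 0 to 0.034 m (hard stop). It fills the bore; its flat upper end is 5 mm below the clevis's top face at 0, 5 to 10 mm at the start, 29 mm at 0.024 (just clear of the tongue). From the top the clevis has a 12 mm cheek, 15 mm tongue, 12 mm cheek (0.5 mm gaps). The pin resists with 9 N plus 1.5 N per 10 mm/s of speed, stays where left.
- punch: Steel drift punch, 112 mm long, about 0.18 kg, upright in its block. Origin: centre of its tip; z runs to the grip end. Tip rod 8 mm thick up to z = 60 mm (end chamfered), round collar 30 mm wide from 60 to 66, square grip 18 x 18 mm (faces along its x and y) from 66 to 112. Held with the fingertips just above the collar, it cannot slip up when pressed down, but may tilt a little between the fingers.
- punch_tip (a point): The middle of the punch's tip end.
- stand: Wooden tool block, fixed, 75 x 75 mm, 85 mm high, with an upright 16 mm through hole in its middle (mouth chamfered 3 mm). Origin: centre of its underside. The punch hangs in the hole, collar resting on the block's top, tip 25 mm above the bench.
- stand_hole (a point): Centre of the hole's mouth at the block's top.
- bowl: Bystander: white bowl, 110 mm wide, 50 mm high; origin under its centre.
- cup: Bystander: white plastic cup, 72 mm wide, 85 mm high; origin under its centre.
- spanner: Bystander: steel spanner lying on the bench.
Mind the look-alikes: they are no part of the job. There is more than one size of the punch; the job needs the larger. There is more than one size of the stand; the one meant has the size given above.

How it is judged (in metres and radians):
On the way, in this order (a step that is already met when the one before it is completed fails the run):
1. the punch is lifted clear out of its block (z of punch_tip in the frame of stand above 0.09 m), for 0.1 s.
2. the pin is driven down until its upper end is below the tongue (24 mm or more) (value of joint pin above 0.024 m), for 0.2 s.
At the end, for the whole second after the job is handed in: The pin is driven down 24 mm or more; the punch, released and at rest, hangs upright (within 0.1 rad) in its block (tip within 8 mm of the hole's axis, under 30 mm above the bench); bowl, cup and spanner lie within 20 mm of where they were (value of joint pin above 0.024 m and z of punch_tip in the frame of stand below 0.03 m and horizontal distance between punch_tip and stand_hole below 0.008 m and angle between punch's own z axis and vertical below 0.1 rad and linear speed of punch below 0.02 m/s and distance of each of bowl, cup, spanner from where it was at the start of the episode below 0.02 m); the robot touches nothing.
It fails at once if the punch bears on the vice, clevis or pin with more than 30 N (contact force between punch and vice above 30 N).
It fails at once if the gripper or arm pushes on the vice or clevis with more than 10 N (contact force between any of the fingers, the arm and vice above 10 N).
It fails at once if the bowl, cup or spanner is disturbed by more than 20 mm (distance of any of bowl, cup, spanner from where it was at the start of the episode above 0.02 m).
It also fails if it takes over 72 s, if anything falls off the work surface, if the arm or the gripper's body presses on something with over 40 N, if the wrist force passes 120 N, or if a joint passes its speed limit or range.

### The arm

A 6-joint arm with a two-finger parallel gripper is mounted at the origin on the work surface. World frame = base frame: x ahead of the robot, y to its left, z up, the work surface at z = 0. Lengths are in mm, angles in rad, forces in N, time in s.
With the tool pointing down it reaches from about 375 to 975 mm from the base axis. Payload 3.8 kg.
Tool frame: the origin (TCP) lies midway between the tips of the shut fingers; the grasp point (between the pads) lies manip.hold_point_z behind it (manip.hold_point_z is the distance from the TCP to the grasp point, in mm); z points along the fingers, x is the direction in which the jaws open and shut, and the axes are right-handed (so a half turn about z gives the same grasp; the last joint's range is limited). The gripper opens to 88 mm and grips with 3 to 60 N. Pads are 18 mm wide; open, the fingers measure 123 mm over their backs; the gripper's body (75 mm by 187 mm) begins 45 mm behind the grasp point.
Start: joints at [-1.345, 0.264, 1.604, -0, 1.274, -0.037], TCP at [175.35, -651.821, 205.706] pointing down, gripper open.
Joint ranges: [-2.63, 2.63], [-0.94, 2.18], [0.31, 2.57], [-1.31, 4.45], [0, 2.66], [-2.55, 2.55]. Speed limits (rad/s): [2.57, 2.57, 3.14, 3.14, 3.14, 3.14].

### API

Orientations are given as a unit quaternion [w, x, y, z].
In Python, from workcell import manip, eyes, workorder, spotter gives the robot as it stands.
- The arm moves only by the shell command python3 -m creep 'ROWS'. ROWS is a JSON object of lists of equal length, an entry for each row: "linear": the shift along the tool's x, y, z in m, a list of three; "rot": the turn, a rotation vector about the tool's x, y, z in rad, a list of three; "grip": the closure in counts, from 0 (fully open) to 255 (shut). In form: {"linear": [[tx, ty, tz], ...], "rot": [[rx, ry, rz], ...], "grip": [grip, ...]}. A call has 1 to 12 rows; each row shifts and turns the pose as measured when the row begins, along the tool's axes as they then stand; what a row does not reach is not made up. A row lasts 1/10 s, in which the tool goes at most 50 mm and 8.59 degrees, less where a joint would pass 70% of its speed; a pose out of reach is approached as far as the arm can. A call with a gripper value outside its range is refused whole. The fingers move at their own pace and stop on an object; the grip force is fixed at half the most. Time passes only in rows, so rows that do not move let the fingers close. It gives the time, the measured TCP pose, the force and the opening at its end, in the units of the state.
- manip.get_obs(): the state, without advancing time (a new reading comes with each control period).
- eyes.get_image(name): name is "side" or "top" or "wrist"; returns a dict with "image" (400x640x3 uint8, red, green, blue), "fx", "fy", "cx", "cy" (pixels), "D" ([k1, k2, p1, p2, k3] as OpenCV has them; the pictures are not rectified), "T" (4x4, takes a point from camera to world coordinates). Camera axes: x right, y down, z forward; pixel columns grow to the right and rows downward; lengths in mm; the calibration is good to about 2 mm. A picture is of the moment at which its call begins. There is no depth.
- workorder.hand_in(): hands the job in, once; it reports no verdict.
Trained networks look in the newest picture that a camera, given by its name, has taken for a name from the list of things; names that differ only in an ending like _2 or _b are one class to them, and where a whole thing is asked for, a point or a joint stands for the part that bears it (a point fixed in the world has none). Each returns a list of dicts, best first, with "score" (0 to 1); they miss things now and then, are a little off and sometimes report something else, mostly with a low value. They report only what shows in the picture. A call takes as long as a camera call. They do not tell look-alikes from the thing itself.
- spotter.search_frame(target, camera): "centre" ([x, y, z] in mm, in world coordinates, good to about 4 mm: the middle of the surface that is visible of it).
- spotter.trace(target, camera): "mask" (400x640 bool, what is visible of it).
- spotter.spot_point(target, camera): "centre" ([x, y, z] in mm, in world coordinates, good to about 4 mm: a listed point, or the origin of a listed thing).
The state is a dict: "time": time; "joint_pos": joint angles; "dq": joint speeds; "joint_efforts": joint torques, N m; "tcp_pos": TCP position; "eef_rot": TCP orientation; "contact_force": force on the tool from outside, world axes, zero at the start; "moment": the same for the moment, N m; "width": finger opening in mm.
Only numpy, scipy, OpenCV 4.12 (cv2) and the standard library are available. Lean on these libraries where they do the work, as an engineer would, in place of code of your own. Each camera call takes 0.05 s, during which the arm holds its last target. There are 200 camera calls.

## Working session

There is one attempt and no reset: what is moved stays moved. The work goes in short steps, Python scripts to look and compute and a shell command to move; the robot and the scene stay as the last step left them, time stands still between calls to the robot, and variables do not carry over. Pictures are saved under pics/ and viewed, about 8 in all and at most 12, crops included, and the job is handed in when it is done.

```bash
ls; mkdir -p pics; cat > h.py <<'E'
import numpy as np, cv2
from workcell import manip, eyes, workorder, spotter
from scipy.spatial.transform import Rotation as R
def shot(cam,fn=None,crop=None,scale=1):
    d=eyes.get_image(cam)
    if fn:
        im=d["image"][:,:,::-1]
        if crop: im=im[crop[1]:crop[3],crop[0]:crop[2]]
        im=cv2.resize(im,None,fx=scale,fy=scale,interpolation=cv2.INTER_CUBIC)
        cv2.imwrite("pics/"+fn,im)
    return d
def K(d): return np.array([[d["fx"],0,d["cx"]],[0,d["fy"],d["cy"]],[0,0,1.]])
def proj(d,P):
    T=np.linalg.inv(np.array(d["T"])); P=np.atleast_2d(np.array(P,float))
    c=P@T[:3,:3].T+T[:3,3]
    return cv2.projectPoints(c,np.zeros(3),np.zeros(3),K(d),np.array(d["D"],float))[0][:,0]
def back(d,uv,z):
    u=cv2.undistortPoints(np.array([[uv]],float),K(d),np.array(d["D"],float))[0,0]
    T=np.array(d["T"]); r=T[:3,:3]@np.array([u[0],u[1],1]); o=T[:3,3]
    return o+r*(z-o[2])/r[2]
def tool():
    s=manip.get_obs(); q=s["eef_rot"]
    return np.array(s["tcp_pos"]),R.from_quat([q[1],q[2],q[3],q[0]]),s
def delta(P):
    p,r,s=tool(); return r.inv().apply(np.array(P)-p)
E
python3 - <<'E'
from h import *
print(manip.hold_point_z, manip.get_obs())
for c in("top","side"):
    d=shot(c,c+"0.png")
    print(c,np.round(d["T"],3).tolist(),d["fx"])
    for t in("punch","stand","vice","bowl","cup","spanner"):
        print(t,[(np.round(x["centre"]).tolist(),round(x["score"],2)) for x in spotter.search_frame(t,c)][:4])
    for t in("vice_face","punch_tip","stand_hole","vice","stand"):
        print("pt",t,[(np.round(x["centre"]).tolist(),round(x["score"],2)) for x in spotter.spot_point(t,c)][:4])
E
```

```text
pics
18.700000000000003 {'time': 0.0, 'joint_pos': array([-1.34488394e+00,  2.64732356e-01,  1.60533633e+00, -3.07793179e-05,
        1.27369937e+00, -3.68913077e-02]), 'dq': array([-0.00053725,  0.00052324, -0.00042179,  0.00123306, -0.0005079 ,
        0.00059358]), 'joint_efforts': array([-8.81479355e-04, -5.02114284e+01, -3.56877208e+01,  7.27858627e-02,
        2.94101774e-02, -1.73199464e-04]), 'tcp_pos': array([ 175.17895843, -651.07811742,  204.42243598]), 'eef_rot': array([-6.81770698e-04,  7.93661213e-01, -6.08359019e-01, -8.47645678e-04]), 'contact_force': array([-0.72512093,  0.22494839, -0.074309  ]), 'moment': array([ 0.0203414 , -0.02499102, -0.00246395]), 'width': 88.05263295251235}
top [[0.002, -0.995, 0.102, 538.718], [-1.0, 0.0, 0.025, -16.074], [-0.025, -0.102, -0.994, 1065.941], [0.0, 0.0, 0.0, 1.0]] 491.93920574869867
punch [([577.0, 189.0, 125.0], 0.64), ([660.0, 138.0, 73.0], 0.53)]
stand [([573.0, 181.0, 89.0], 0.86), ([472.0, 61.0, 116.0], 0.74)]
vice [([526.0, -158.0, 101.0], 0.59)]
bowl [([735.0, 243.0, 26.0], 0.61)]
cup [([774.0, -32.0, 37.0], 0.95), ([52
[... 494 characters left out ...]
.483], [-0.433, 0.526, -0.732, 561.259], [-0.004, -0.813, -0.582, 538.231], [0.0, 0.0, 0.0, 1.0]] 418.75264891935365
punch [([656.0, 145.0, 65.0], 0.65)]
stand [([469.0, 113.0, 100.0], 0.79), ([564.0, 224.0, 67.0], 0.69)]
vice [([520.0, -122.0, 77.0], 0.94)]
bowl [([749.0, 218.0, 29.0], 0.66)]
cup [([756.0, -18.0, 63.0], 0.97)]
spanner [([733.0, -202.0, 8.0], 0.89), ([760.0, -18.0, 64.0], 0.72)]
pt vice_face [([534.0, -164.0, 109.0], 0.67)]
pt punch_tip [([661.0, 144.0, 4.0], 0.83)]
pt stand_hole [([471.0, 67.0, 116.0], 0.81), ([572.0, 195.0, 90.0], 0.57), ([734.0, 231.0, -1.0], 0.24)]
pt vice [([537.0, -163.0, -1.0], 0.81)]
pt stand [([578.0, 192.0, -4.0], 0.87), ([476.0, 68.0, 0.0], 0.66)]
```

View pics/top0.png

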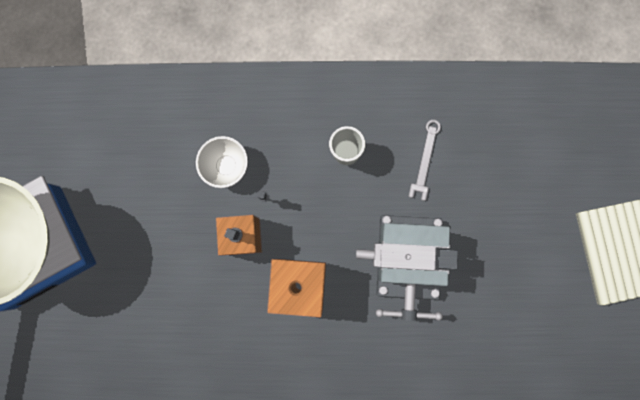

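View pics/side0.png

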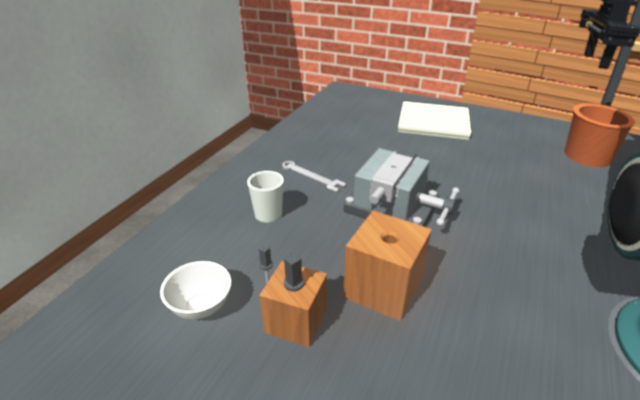

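```bash
python3 - <<'E'
from h import *
d=shot("top"); im=d["image"]
a=cv2.resize(im[205:325,350:470],None,fx=5,fy=5,interpolation=cv2.INTER_CUBIC)
b=cv2.resize(im[205:325-60,205:265],None,fx=6.6,fy=6.6,interpolation=cv2.INTER_CUBIC)
b=cv2.copyMakeBorder(b,0,600-b.shape[0],0,0,cv2.BORDER_CONSTANT)[:, :200*1+196]
b=cv2.resize(b,(200,303)) if False else b
cv2.imwrite("pics/crop1.png",cv2.resize(np.hstack([a,b]),None,fx=.8,fy=.8)[:,:,::-1])
print(back(d,(408,257),112))
p,r,s=tool(); print(p,r.as_matrix().round(3))
print(delta([535,-163,330]), delta([575,197,330]))
E
```

```text
[ 533.31665693 -149.75040303  112.        ]
[ 175.35296843 -651.81549103  205.72929636] [[ 0.26  -0.966  0.   ]
 [-0.966 -0.26  -0.   ]
 [ 0.    -0.    -1.   ]]
[-378.60308119 -474.28369176 -124.27576602] [-715.85268734 -606.43021312 -124.28202635]
```

View pics/crop1.png

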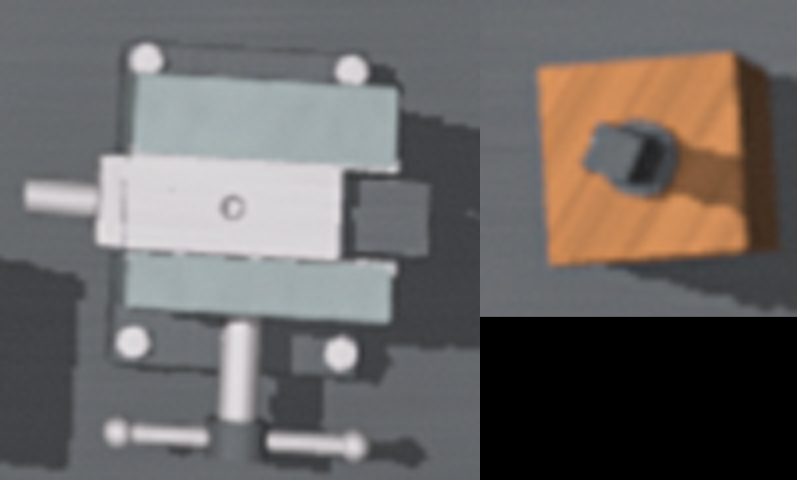

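```bash
python3 -m creep '{"linear":[[0,0,-0.045],[0,0,-0.045],[-0.030,-0.038,0],[-0.030,-0.038,0],[-0.030,-0.038,0],[-0.030,-0.038,0],[-0.030,-0.038,0],[-0.030,-0.038,0],[-0.030,-0.038,0],[-0.030,-0.038,0],[-0.030,-0.038,0],[-0.030,-0.038,0]],"rot":[[0,0,0],[0,0,0],[0,0,-0.14],[0,0,0.14],[0,0,0],[0,0,0],[0,0,0],[0,0,0],[0,0,0],[0,0,0],[0,0,0],[0,0,0]],"grip":[0,0,0,0,0,0,0,0,0,0,0,0]}'
python3 - <<'E'
from h import *
p,r,s=tool(); print(p,r.as_matrix().round(3),s["joint_pos"].round(2)); print(delta([533,-150,330]), delta([575,197,330]))
d=shot("wrist"); print(np.round(d["T"],3).tolist(),d["fx"],proj(d,[[533,-150,112]]))
E
```

```text
time: 2.45
tcp_pos: [463.8, -251.9, 300.3]
eef_rot: [-0.0, 0.791, -0.612, 0.003]
contact_force: [-0.5, -0.3, -0.0]
width: 88.0
[ 463.81422289 -251.86816289  300.34429299] [[ 0.251 -0.968  0.005]
 [-0.968 -0.251 -0.004]
 [ 0.005 -0.004 -1.   ]] [-0.54 -0.07  1.79 -0.    1.41  0.77]
[-81.08665869 -92.66961636 -29.67408483] [-406.41882381 -220.46185214  -30.73559915]
[[0.251, -0.918, -0.306, 543.465], [-0.968, -0.237, -0.084, -229.723], [0.005, 0.317, -0.948, 480.072], [0.0, 0.0, 0.0, 1.0]] 319.37969297148965 [[243.42096645  84.98655353]]
```

```bash
python3 -m creep '{"linear":[[-0.026,-0.042,0],[-0.026,-0.042,0],[0,0,0],[0,0,0],[0,0,0],[0,0,0],[0,0,0],[0,0,0],[0,0,0],[0,0,0],[0,0,0],[0,0,0]],"rot":[[0,0,0],[0,0,0],[0,0,-0.147],[0,0,-0.147],[0,0,-0.147],[0,0,-0.147],[0,0,-0.147],[0,0,-0.147],[0,0,-0.147],[0,0,-0.147],[0,0,-0.147],[0,0,0]],"grip":[0,0,0,0,0,0,0,0,0,0,0,0]}'
python3 - <<'E'
from h import *
p,r,s=tool(); print(p,r.as_matrix().round(3),s["joint_pos"].round(2)); print(delta([575,197,330]))
d=shot("wrist","w1.png"); print(proj(d,[[533,-150,112]]))
t=shot("top")
E
```

```text
time: 3.7
tcp_pos: [534.0, -174.1, 301.8]
eef_rot: [-0.0, 1.0, 0.02, 0.005]
contact_force: [-0.3, 0.8, 0.0]
width: 88.3
[ 533.9991735  -174.06663288  301.81663735] [[ 0.999  0.041  0.011]
 [ 0.041 -0.999  0.001]
 [ 0.011 -0.001 -1.   ]] [-0.36 -0.    1.73  0.    1.41 -0.4 ]
[  56.37207806 -369.10537345  -27.37202664]
[[316.9178206 147.5661933]]
```

View pics/w1.png

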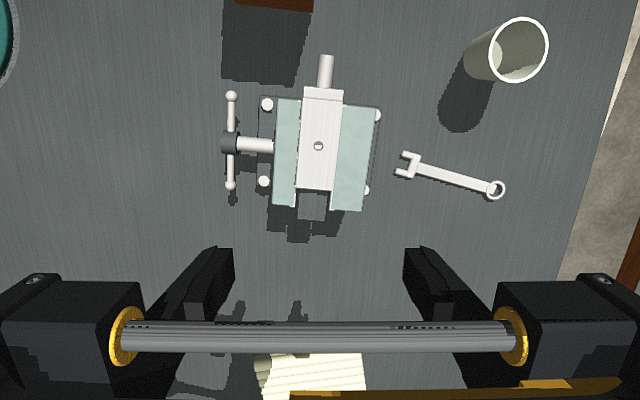

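```bash
python3 -m creep '{"linear":[[0.007,-0.043,0],[0.007,-0.043,0],[0.007,-0.043,0],[0.007,-0.043,0],[0.007,-0.043,0],[0.007,-0.043,0],[0.007,-0.043,0],[0.007,-0.043,0],[0,0,0.03],[0,0,0.03],[0,0,0]],"rot":[[0,0,0],[0,0,0],[0,0,0],[0,0,0],[0,0,0],[0,0,0],[0,0,0],[0,0,0],[0,0,0],[0,0,0],[0,0,0]],"grip":[0,0,0,0,0,0,0,0,0,0,0]}'
python3 - <<'E'
from h import *
p,r,s=tool(); print(p,r.as_matrix().round(3),s["joint_pos"].round(2))
d=shot("wrist","w2.png"); 
for t in("stand_hole","punch_tip","punch"):print(t,[(x["centre"].round(1) if hasattr(x["centre"],"round") else x["centre"],x["score"]) for x in spotter.spot_point(t,"wrist")])
print(proj(d,[[575,197,85],[575,197,137],[575,197,91]]))
E
```

```text
time: 4.9
tcp_pos: [586.5, 184.0, 242.7]
eef_rot: [-0.001, 1.0, -0.001, 0.009]
contact_force: [-0.7, -0.2, -0.0]
width: 88.3
[586.49429974 183.984355   242.69116008] [[ 1.    -0.002  0.017]
 [-0.002 -1.     0.002]
 [ 0.017 -0.002 -1.   ]] [ 0.27  0.12  1.71 -0.    1.3   0.27]
stand_hole [([475.1, 67.7, 115.7], 0.85), ([577.7, 191.2, 85.7], 0.83), ([748.4, -207.8, -0.4], 0.27)]
punch_tip [([658.8, 140.4, -0.1], 0.56)]
punch [([578.5, 195.3, 21.7], 0.83), ([657.5, 145.6, 1.4], 0.65)]
[[305.47162638 162.9870573 ]
 [304.31827033 174.7572251 ]
 [305.35575565 164.16875115]]
```

View pics/w2.png

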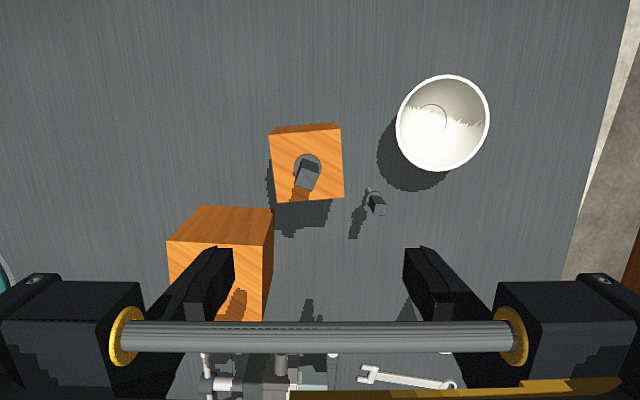

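```bash
python3 - <<'E'
from h import *
d=shot("wrist","w3.png",(260,115,355,215),6)
for px in [(308,166)]: print(back(d,px,91))
E
```

```text
[582.81471229 193.63280013  91.        ]
```

View pics/w3.png

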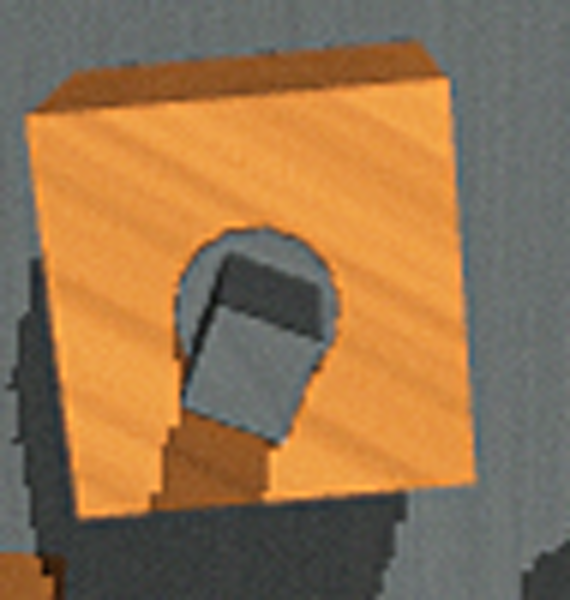

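```bash
python3 - <<'E'
from h import *
d=shot("wrist")
for px,z in [((303,166.3),91),((302.2,177.3),137),((303,165),85)]: print(back(d,px,z))
c=[back(d,(260+a/6,115+b/6),137)[:2] for a,b in [(222,305),(325,340),(282,442),(183,408)]]
for i in range(4):
    v=c[(i+1)%4]-c[i]; print(np.hypot(*v),np.degrees(np.arctan2(v[1],v[0])))
print(delta([577,195,160]))
E
```

```text
[577.7165812  193.26420154  91.        ]
[577.74008632 192.77883214 137.        ]
[577.61651187 193.40329504  85.        ]
16.92654466826989 -19.66524342621277
17.91227396589244 -112.73540287586148
16.556162172851614 159.70929167356334
17.71559455937096 68.43272965211654
[-15.75170834 -10.96984216  89.24979294]
```

```bash
python3 -m creep '{"linear":[[-0.008,-0.009,0],[0,0,0],[0,0,0.02],[0,0,0]],"rot":[[0,-0.017,0],[-0.002,0,0.12],[0,0,0.12],[0,0,0.12]],"grip":[0,0,0,0]}'
python3 - <<'E'
from h import *
p,r,s=tool(); print(p,r.as_matrix().round(3), delta([577.7,193.2,160]), delta([577.7,193.2,95]))
E
```

```text
time: 5.6
tcp_pos: [583.5, 193.9, 234.7]
eef_rot: [-0.004, 0.982, -0.188, 0.007]
contact_force: [-0.1, 0.3, -0.0]
width: 87.9
[583.46185174 193.87846478 234.67450163] [[ 0.929 -0.369  0.016]
 [-0.369 -0.929  0.006]
 [ 0.012 -0.011 -1.   ]] [-6.02395435  3.57798557 74.57110993] [ -6.8251506    4.29202294 139.5622496 ]
```

```bash
python3 -m creep '{"linear":[[0,0,0],[-0.006,0.004,0.035],[0,0,0.03],[0,0,0]],"rot":[[-0.014,-0.015,0],[0,0,0],[0,0,0],[0,0,0]],"grip":[0,0,0,0]}'
python3 - <<'E'
from h import *
p,r,s=tool(); print(p,r.as_matrix().round(3), delta([577.7,193.2,145]), delta([577.7,193.2,95]))
E
```

```text
time: 6.0
tcp_pos: [578.4, 194.3, 173.8]
eef_rot: [-0.0, 0.983, -0.185, 0.0]
contact_force: [-0.6, -0.2, 0.9]
width: 88.2
[578.44727715 194.28896649 173.82449431] [[ 0.932 -0.363  0.   ]
 [-0.363 -0.932  0.   ]
 [ 0.    -0.    -1.   ]] [-0.30597733  1.29924129 28.82384591] [-0.3142266   1.32238532 78.82383987]
```

```bash
python3 -m creep '{"linear":[[0,0.001,0.03],[0,0,0.03],[0,0,0.012],[0,0,0]],"rot":[[0,0,0],[0,0,0],[0,0,0],[0,0,0]],"grip":[0,0,0,0]}'
python3 - <<'E'
from h import *
p,r,s=tool(); print(p,r.as_matrix().round(3), delta([577.7,193.2,94]),s["contact_force"])
d=shot("wrist","w4.png",(160,100,480,340),2)
E
```

```text
time: 6.4
tcp_pos: [582.9, 195.5, 107.5]
eef_rot: [-0.002, 0.983, -0.181, 0.003]
contact_force: [-0.9, 0.7, 0.5]
width: 88.1
[582.85642936 195.4822764  107.5463157 ] [[ 0.934 -0.357  0.007]
 [-0.357 -0.934  0.003]
 [ 0.005 -0.005 -1.   ]] [-4.07487456  4.04054556 13.50442917] [-0.94363181  0.73853551  0.53209764]
```

View pics/w4.png

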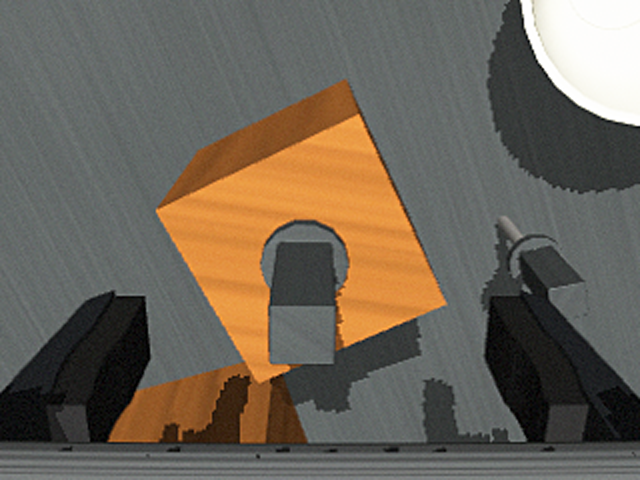

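```bash
python3 -m creep '{"linear":[[-0.004,0.004,0.007],[0,0,0.006],[0,0,0]],"rot":[[-0.005,-0.006,0],[0,0,0],[0,0,0]],"grip":[0,0,0]}'
python3 - <<'E'
from h import *
p,r,s=tool(); print(p,r.as_matrix().round(3), delta([577.7,193.2,94]),s["contact_force"])
E
```

```text
time: 6.75
tcp_pos: [581.5, 194.2, 99.9]
eef_rot: [-0.002, 0.983, -0.181, 0.003]
contact_force: [0.4, 0.1, -0.8]
width: 88.3
[581.45004341 194.24276463  99.90620816] [[ 0.934 -0.356  0.007]
 [-0.356 -0.934  0.003]
 [ 0.006 -0.005 -1.   ]] [-3.16785986  2.33965868  5.8757246 ] [ 0.38041682  0.05377382 -0.75943285]
```

```bash
python3 -m creep '{"linear":[[-0.006,0.005,0.005],[0,0,0.004],[0,0,0]],"rot":[[-0.012,-0.014,0],[0,0,0],[0,0,0]],"grip":[0,0,0]}'
python3 - <<'E'
from h import *
p,r,s=tool(); print(p,r.as_matrix().round(3), delta([577.7,193.2,94]),s["contact_force"])
E
```

```text
time: 7.05
tcp_pos: [574.2, 191.7, 91.6]
eef_rot: [0.003, 0.983, -0.181, -0.004]
contact_force: [-0.6, 0.2, -0.2]
width: 88.3
[574.22306049 191.71742524  91.63804712] [[ 0.934 -0.356 -0.009]
 [-0.356 -0.934 -0.003]
 [-0.008  0.007 -1.   ]] [ 2.70344366 -2.60748118 -2.39966496] [-0.5702164   0.18711475 -0.1738666 ]
```

```bash
python3 -m creep '{"linear":[[0.002,-0.0015,-0.002],[0,0,0],[0,0,0]],"rot":[[0.005,0.006,0],[0,0,0],[0,0,0]],"grip":[0,0,0]}'
python3 - <<'E'
from h import *
p,r,s=tool(); print(p,r.as_matrix().round(3), delta([577.7,193.2,94]),s["contact_force"],s["dq"])
E
```

```text
time: 7.35
tcp_pos: [576.9, 192.4, 93.7]
eef_rot: [0.0, 0.983, -0.181, -0.001]
contact_force: [-0.4, 0.8, -0.7]
width: 87.9
[576.88564015 192.43669572  93.72384699] [[ 0.934 -0.356 -0.001]
 [-0.356 -0.934 -0.001]
 [-0.001  0.001 -1.   ]] [ 0.48895746 -1.00288873 -0.27786809] [-0.35522961  0.76199962 -0.72818182] [ 7.21853289e-04 -4.06930924e-03 -3.25329212e-03  7.56156430e-04
 -5.35530175e-03  7.13015119e-05]
```

```bash
python3 -m creep '{"linear":[[0,0,0],[0,0,0],[0,0,0],[0,0,0],[0,0,0],[0,0,0],[0,0,0],[0,0,0]],"rot":[[0,0,0],[0,0,0],[0,0,0],[0,0,0],[0,0,0],[0,0,0],[0,0,0],[0,0,0]],"grip":[255,255,255,255,255,255,255,255]}'
python3 - <<'E'
from h import *
p,r,s=tool(); print(p,r.as_matrix().round(3),s["contact_force"],s["width"],s["dq"].round(3))
E
```

```text
time: 8.15
tcp_pos: [577.2, 192.6, 94.1]
eef_rot: [0.0, 0.983, -0.181, -0.0]
contact_force: [0.2, 0.4, 0.6]
width: 26.5
[577.15423403 192.60659578  94.07260269] [[ 0.935 -0.356 -0.001]
 [-0.356 -0.935 -0.001]
 [-0.001  0.001 -1.   ]] [0.22273018 0.40277409 0.57860588] 26.457747812755333 [ 0.    -0.    -0.001  0.002  0.    -0.   ]
```

```bash
python3 -m creep '{"linear":[[0,0,0],[0,0,0],[0,0,0],[0,0,0]],"rot":[[0,0,0],[0,0,0],[0,0,0],[0,0,0]],"grip":[255,255,255,255]}'
```

```text
time: 8.55
tcp_pos: [577.2, 192.6, 94.0]
eef_rot: [0.0, 0.983, -0.181, -0.0]
contact_force: [0.9, 0.3, -0.2]
width: 17.8
```

```bash
python3 -m creep '{"linear":[[0,0,-0.008],[0,0,-0.012],[0,0,-0.015],[0,0,-0.015],[0,0,-0.015],[0,0,-0.015],[0,0,-0.015],[0,0,-0.02],[0,0,-0.02],[0,0,-0.01],[0,0,0]],"rot":[[0,0,0],[0,0,0],[0,0,0],[0,0,0],[0,0,0],[0,0,0],[0,0,0],[0,0,0],[0,0,0],[0,0,0],[0,0,0]],"grip":[255,255,255,255,255,255,255,255,255,255,255]}'
python3 - <<'E'
from h import *
p,r,s=tool(); print(p,r.as_matrix().round(3),s["contact_force"],s["width"],s["dq"].round(3))
d=shot("side","s1.png",(200,150,500,375),2.6)
d=shot("wrist","w5.png")
E
```

```text
time: 9.65
tcp_pos: [577.9, 192.9, 254.6]
eef_rot: [-0.001, 0.983, -0.181, 0.002]
contact_force: [0.7, 0.2, -1.6]
width: 17.4
[577.86529623 192.85213901 254.562854  ] [[ 0.935 -0.356  0.003]
 [-0.356 -0.935  0.001]
 [ 0.003 -0.002 -1.   ]] [ 0.69785204  0.20196531 -1.64861673] 17.362560056514244 [ 0.001 -0.003  0.001 -0.     0.002  0.001]
```

View pics/s1.png

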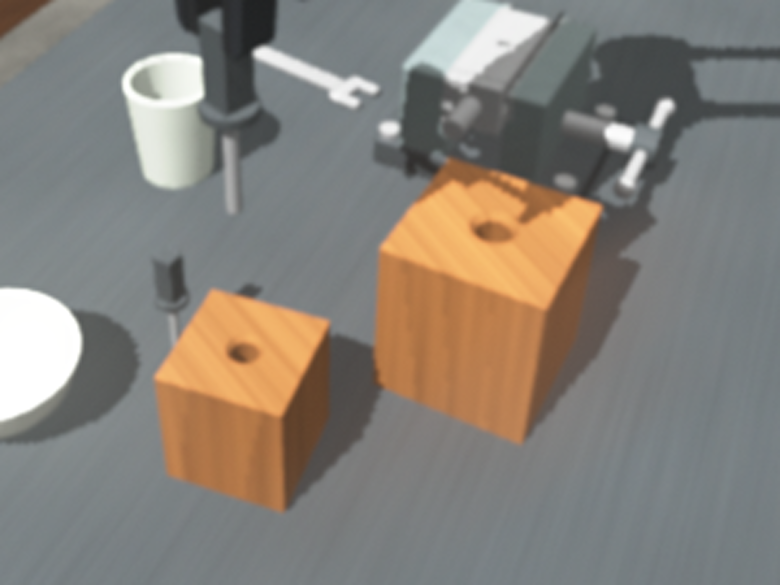

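```bash
python3 - <<'E'
from h import *
p,r,s=tool(); tip=p+r.apply([0,0,69])
d=shot("side"); print("tip side",proj(d,[tip]))
t=shot("top"); print("bore top",back(t,(408,256.75),112), "tip top",proj(t,[tip]))
w=shot("wrist"); Tw=np.array(w["T"]); A=np.eye(4);A[:3,:3]=r.as_matrix();A[:3,3]=p
C=np.linalg.inv(A)@Tw
B=np.eye(4);B[:3,3]=[534,-174.07,301.82]; B[:3,:3]=np.array([[0.999,0.041,0.011],[0.041,-0.999,0.001],[0.011,-0.001,-1]])
w["T"]=B@C; print("bore wrist",back(w,(318,145.5),112), proj(w,[[533,-150,112]]))
print(delta([533.5,-149,254]),s["joint_pos"].round(2))
E
```

```text
tip side [[291.43498263 232.81891802]]
bore top [ 533.7959916  -149.75637489  112.        ] tip top [[223.13901365 232.47829453]]
bore wrist [ 532.83986355 -148.49878027  112.        ] [[318.08548994 146.81014355]]
[ 81.83442596 334.00612258  -3.16562999] [ 0.28  0.11  1.7  -0.    1.33  0.65]
```

```bash
python3 -m creep '{"linear":[[0.005,0.02,0],[0.010,0.040,0],[0.010,0.041,0],[0.010,0.041,0],[0.010,0.041,0],[0.010,0.041,0],[0.010,0.041,0],[0.010,0.035,0],[0.003,0.01,0.01],[0,0,0.01],[0,0,0]],"rot":[[0,0,0],[0,0,0],[0,0,0],[0,0,0],[0,0,0],[0,0,0],[0,0,0],[0,0,0],[0,0,0],[0,0,0],[0,0,0]],"grip":[255,255,255,255,255,255,255,255,255,255,255]}'
python3 - <<'E'
from h import *
p,r,s=tool(); print(p,r.as_matrix().round(3), delta([533.4,-149.2,195]),s["contact_force"],s["width"])
E
```

```text
time: 11.0
tcp_pos: [529.9, -134.0, 214.5]
eef_rot: [0.001, 0.984, -0.179, -0.013]
contact_force: [-0.2, 0.7, -1.6]
width: 17.2
[ 529.85545117 -133.97177073  214.53455677] [[ 0.935 -0.353 -0.025]
 [-0.353 -0.936  0.002]
 [-0.024  0.007 -1.   ]] [ 9.16622486 12.8559586  19.41047015] [-0.19874527  0.73220073 -1.60350654] 17.206797686795365
```

```bash
python3 -m creep '{"linear":[[0.009,0.012,0.005],[0,0,0],[0,0,0],[0,0,0]],"rot":[[0.007,0.024,0],[0,0,0],[0,0,0],[0,0,0]],"grip":[255,255,255,255]}'
python3 - <<'E'
from h import *
p,r,s=tool(); print(p,r.as_matrix().round(3), delta([533.4,-149.2,185]),s["contact_force"],s["width"])
E
```

```text
time: 11.4
tcp_pos: [533.5, -142.1, 206.9]
eef_rot: [-0.002, 0.984, -0.177, -0.003]
contact_force: [0.0, 0.1, -1.4]
width: 17.4
[ 533.53465142 -142.12847903  206.9429847 ] [[ 0.938 -0.348 -0.005]
 [-0.348 -0.938  0.004]
 [-0.006 -0.002 -1.   ]] [ 2.46514506  6.72768678 21.91301914] [ 0.01692861  0.10040611 -1.41990716] 17.417112239511322
```

```bash
python3 -m creep '{"linear":[[0.0025,0.007,0.007],[0,0,0],[0,0,0]],"rot":[[0.005,0.005,0],[0,0,0],[0,0,0]],"grip":[255,255,255]}'
python3 - <<'E'
from h import *
p,r,s=tool(); print(p,r.as_matrix().round(3), delta([533.4,-149.2,185]),s["contact_force"],s["width"])
tip=p+r.apply([0,0,69])
d=shot("side"); print(proj(d,[tip,[533.4,-149.2,112]]))
u,v=proj(d,[tip])[0].astype(int)
d=shot("side","s2.png",(u-40,v-40,u+40,v+30),7); print(u,v)
E
```

```text
time: 11.7
tcp_pos: [534.2, -148.2, 200.2]
eef_rot: [-0.004, 0.984, -0.175, 0.001]
contact_force: [0.1, -0.8, -1.7]
width: 17.7
[ 534.20586389 -148.21960072  200.15101353] [[ 0.938 -0.345  0.003]
 [-0.345 -0.938  0.008]
 [ 0.    -0.008 -1.   ]] [-0.42100242  1.32173527 15.14065994] [ 0.08483187 -0.77430258 -1.65013783] 17.688584224998884
[[394.76683822 158.56909707]
 [394.50211105 166.74818514]]
394 158
```

View pics/s2.png

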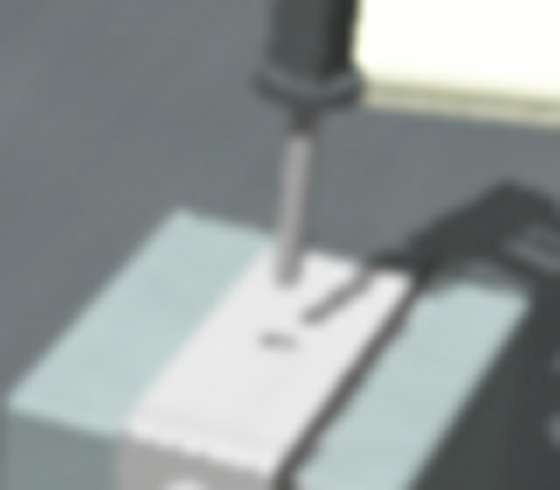

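```bash
python3 -m creep '{"linear":[[0,0.0006,0.005],[0,0,0.004],[0,0,0.002],[0,0,0],[0,0,0]],"rot":[[-0.008,0,0],[0,0,0],[0,0,0],[0,0,0],[0,0,0]],"grip":[255,255,255,255,255]}'
python3 - <<'E'
from h import *
p,r,s=tool(); tip=p+r.apply([0,0,69]);print(p,tip,r.as_matrix().round(3)[:,2], r.inv().apply(np.array([534.2,-148.8,112])-tip),s["contact_force"],s["width"])
E
```

```text
time: 12.3
tcp_pos: [533.7, -148.9, 188.0]
eef_rot: [0.0, 0.984, -0.176, -0.0]
contact_force: [-0.7, -0.2, -1.3]
width: 17.7
[ 533.73640576 -148.89985666  188.00696989] [ 533.70085488 -148.93612791  119.00698858] [-0.001 -0.001 -1.   ] [ 0.42341156 -0.30501256  7.00665795] [-0.67763687 -0.17033988 -1.34242253] 17.741079622393393
```

Well aligned. Descend in small steps through the mouth.

```bash
python3 -m creep '{"linear":[[0.0003,-0.0003,0.003],[0,0,0.002],[0,0,0.0015],[0,0,0]],"rot":[[0,0,0],[0,0,0],[0,0,0],[0,0,0]],"grip":[255,255,255,255]}'; python3 -m creep '{"linear":[[0,0,0.0015],[0,0,0.0015],[0,0,0]],"rot":[[0,0,0],[0,0,0],[0,0,0]],"grip":[255,255,255]}'
python3 - <<'E'
from h import *
p,r,s=tool(); tip=p+r.apply([0,0,69]);print(p,tip,r.as_matrix().round(3)[:,2], r.inv().apply(np.array([534.2,-148.8,112])-tip),s["contact_force"],s["width"])
E
```

```text
time: 12.7
tcp_pos: [534.3, -148.8, 181.1]
eef_rot: [0.0, 0.984, -0.176, -0.0]
contact_force: [-1.0, 0.1, -1.6]
width: 17.6
time: 13.0
tcp_pos: [534.4, -148.8, 178.0]
eef_rot: [0.0, 0.984, -0.176, 0.0]
contact_force: [-0.1, -0.6, -2.5]
width: 17.2
[ 534.35759912 -148.81110371  177.95754876] [ 534.35562608 -148.85603309  108.95756341] [-0.    -0.001 -1.   ] [-0.16479818  0.00312093 -3.04246797] [-0.11012919 -0.59392181 -2.45842756] 17.202969511087197
```

```bash
python3 -m creep '{"linear":[[0,0,0.0015],[0,0,0.0015],[0,0,0]],"rot":[[0,0,0],[0,0,0],[0,0,0]],"grip":[255,255,255]}'; python3 -m creep '{"linear":[[0,0,0.0015],[0,0,0.0015]],"rot":[[0,0,0],[0,0,0]],"grip":[255,255]}';python3 -m creep '{"linear":[[0,0,0.0015],[0,0,0.0015]],"rot":[[0,0,0],[0,0,0]],"grip":[255,255]}'
```

```text
time: 13.3
tcp_pos: [534.9, -149.0, 175.6]
eef_rot: [0.0, 0.984, -0.176, 0.001]
contact_force: [0.1, 0.5, -2.3]
width: 17.3
time: 13.5
tcp_pos: [536.1, -149.4, 175.3]
eef_rot: [0.001, 0.984, -0.176, 0.002]
contact_force: [-2.7, 1.9, 6.9]
width: 17.3
time: 13.7
tcp_pos: [536.3, -149.4, 175.3]
eef_rot: [0.001, 0.984, -0.176, 0.003]
contact_force: [-2.6, 1.0, 7.2]
width: 17.4
```

```bash
python3 -m creep '{"linear":[[-0.0015,0.0005,0.0015],[0,0,0.002],[0,0,0.002]],"rot":[[-0.002,-0.005,0],[0,0,0],[0,0,0]],"grip":[255,255,255]}'
python3 - <<'E'
from h import *
p,r,s=tool(); tip=p+r.apply([0,0,69]);print(p,tip,r.as_matrix().round(3)[:,2], r.inv().apply(np.array([534.4,-148.8,112])-tip),s["contact_force"],s["width"])
E
```

```text
time: 14.0
tcp_pos: [536.3, -149.5, 174.9]
eef_rot: [0.001, 0.984, -0.176, 0.002]
contact_force: [-3.2, 1.2, 7.2]
width: 17.3
[ 536.31492008 -149.53705246  174.94355653] [ 536.58743195 -149.75922724  105.94445237] [ 0.004 -0.003 -1.   ] [-2.35497945 -0.1335191  -6.0671968 ] [-3.1649988   1.20196152  7.20949286] 17.3375443074701
```

```bash
python3 -m creep '{"linear":[[-0.001,0,0.003],[-0.001,0,0.003],[-0.001,0,0.003]],"rot":[[0,0,0],[0,0,0],[0,0,0]],"grip":[255,255,255]}'
python3 - <<'E'
from h import *
p,r,s=tool(); tip=p+r.apply([0,0,69]);print(p,tip,r.as_matrix().round(3)[:,2], r.inv().apply(np.array([534.4,-148.8,112])-tip),s["contact_force"],s["width"])
E
```

```text
time: 14.3
tcp_pos: [535.6, -149.0, 172.3]
eef_rot: [0.002, 0.984, -0.176, 0.005]
contact_force: [-2.6, 0.6, 8.4]
width: 17.7
[ 535.55870224 -149.04977317  172.26269291] [ 536.20780947 -149.38676414  103.26656913] [ 0.009 -0.005 -1.   ] [-1.80724478  0.08613232 -8.75281266] [-2.56853813  0.62479562  8.43926336] 17.70328816555553
```

```bash
python3 -m creep '{"linear":[[-0.0005,0,0.0035],[-0.0005,0,0.0035],[-0.0005,0,0.0035],[-0.0005,0,0.0035],[-0.0005,0,0.0035]],"rot":[[-0.002,-0.005,0],[0,-0.003,0],[0,-0.003,0],[0,-0.003,0],[0,-0.003,0]],"grip":[255,255,255,255,255]}'
python3 - <<'E'
from h import *
p,r,s=tool(); tip=p+r.apply([0,0,69]);print(p,tip,r.as_matrix().round(3)[:,2], r.inv().apply(np.array([534.4,-148.8,112])-tip),s["contact_force"],s["width"])
E
```

```text
time: 14.8
tcp_pos: [536.5, -149.2, 166.0]
eef_rot: [0.002, 0.984, -0.176, 0.001]
contact_force: [-2.3, 1.0, 8.7]
width: 17.8
[ 536.50677586 -149.19897894  166.0361223 ] [ 536.61208703 -149.46100192   97.03670018] [ 0.002 -0.004 -1.   ] [ -2.26313017   0.18987994 -14.96906081] [-2.32161048  1.04626511  8.70594333] 17.839026454286937
```

Steady at about 9–11 N; carry on.

```bash
python3 -m creep '{"linear":[[-0.001,0,0.0035],[-0.001,0,0.0035],[-0.001,0,0.0035],[-0.001,0,0.0035],[-0.001,0,0.0035],[-0.001,0,0.0035],[-0.001,0,0.0035]],"rot":[[0,-0.002,0],[0,-0.002,0],[0,-0.002,0],[0,-0.002,0],[0,-0.002,0],[0,-0.002,0],[0,-0.002,0]],"grip":[255,255,255,255,255,255,255]}'
python3 - <<'E'
from h import *
p,r,s=tool(); tip=p+r.apply([0,0,69]);print(p,tip,r.as_matrix().round(3)[:,2], r.inv().apply(np.array([534.4,-148.8,112])-tip),s["contact_force"],s["width"])
E
```

```text
time: 15.5
tcp_pos: [536.1, -149.0, 157.5]
eef_rot: [0.002, 0.984, -0.175, 0.002]
contact_force: [-2.8, 0.3, 9.4]
width: 17.2
[ 536.05499282 -148.98473463  157.48789235] [ 536.30795312 -149.29303512   88.48904481] [ 0.004 -0.004 -1.   ] [ -1.84362191   0.26518344 -23.51976018] [-2.76541251  0.2912708   9.36719468] 17.163732687215578
```

```bash
python3 -m creep '{"linear":[[-0.001,0,0.0035],[-0.001,0,0.0035],[-0.001,0,0.0035],[-0.001,0,0.0035],[-0.001,0,0.0035],[-0.001,0,0.0035],[-0.001,0,0.0035]],"rot":[[0,-0.002,0],[0,-0.002,0],[0,-0.002,0],[0,-0.002,0],[0,-0.002,0],[0,-0.002,0],[0,-0.002,0]],"grip":[255,255,255,255,255,255,255]}'
python3 - <<'E'
from h import *
p,r,s=tool(); tip=p+r.apply([0,0,69]);print(p,tip,r.as_matrix().round(3)[:,2],s["contact_force"],s["width"])
E
```

```text
time: 16.2
tcp_pos: [535.9, -149.0, 148.9]
eef_rot: [0.002, 0.984, -0.175, 0.003]
contact_force: [-2.3, 0.2, 8.4]
width: 17.5
[ 535.94862915 -148.96367091  148.94250979] [ 536.37108335 -149.32786594   79.94476421] [ 0.006 -0.005 -1.   ] [-2.30745757  0.17844114  8.4293064 ] 17.46906773755886
```

```bash
python3 -m creep '{"linear":[[-0.001,0,0.0035],[-0.001,0,0.0035],[-0.001,0,0.0035],[0,0,0],[0,0,0]],"rot":[[0,-0.002,0],[0,-0.002,0],[0,-0.002,0],[0,0,0],[0,0,0]],"grip":[255,255,255,255,255]}'
python3 -m creep '{"linear":[[-0.0005,0,-0.004],[0,0,-0.006],[0,0,-0.008],[0,0,-0.008],[0,0,-0.01],[0,0,-0.01],[0,0,-0.01],[0,0,-0.01],[0,0,-0.01],[0,0,-0.01],[0,0,0],[0,0,0]],"rot":[[0,0,0],[0,0,0],[0,0,0],[0,0,0],[0,0,0],[0,0,0],[0,0,0],[0,0,0],[0,0,0],[0,0,0],[0,0,0],[0,0,0]],"grip":[255,255,255,255,255,255,255,255,255,255,255,255]}'
python3 - <<'E'
from h import *
p,r,s=tool(); tip=p+r.apply([0,0,69]);print(p,tip,r.as_matrix().round(3),s["contact_force"],s["width"])
print(delta([577.2,192.6,p[2]]))
d=shot("side"); uv=proj(d,[tip])[0]; print(uv); u,v=uv.astype(int)
d=shot("side","s3.png",(u-40,v-30,u+40,v+40),7)
E
```

```text
time: 16.7
tcp_pos: [535.7, -148.8, 145.6]
eef_rot: [0.002, 0.985, -0.175, 0.004]
contact_force: [-0.0, 0.3, -1.3]
width: 17.3
time: 17.9
tcp_pos: [535.3, -148.4, 240.2]
eef_rot: [0.002, 0.984, -0.175, 0.005]
contact_force: [-0.1, 0.4, -2.4]
width: 17.7
[ 535.30241843 -148.43056525  240.17966423] [ 535.95325372 -148.87306398  171.18415272] [[ 0.938 -0.345  0.009]
 [-0.345 -0.939 -0.006]
 [ 0.011  0.003 -1.   ]] [-0.10037376  0.37152048 -2.43915326] 17.676720969749667
[ -78.38442367 -334.52940857   -1.79184302]
[396.28432693 139.83263409]
```

View pics/s3.png

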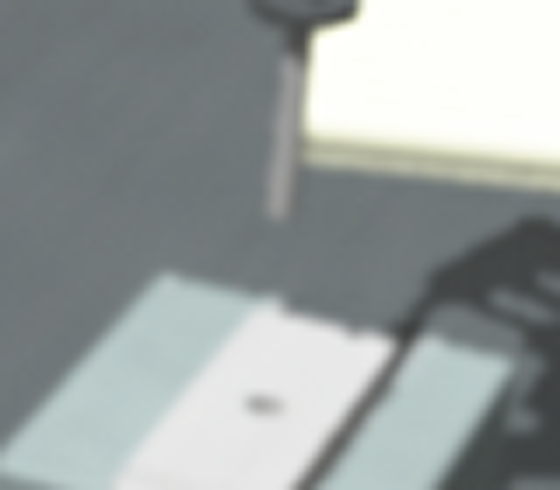

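```bash
python3 -m creep '{"linear":[[-0.005,-0.02,0],[-0.010,-0.040,0],[-0.010,-0.041,0],[-0.010,-0.041,0],[-0.010,-0.041,0],[-0.010,-0.041,0],[-0.010,-0.041,0],[-0.009,-0.035,0],[-0.004,-0.018,0],[0,0,0],[0,0,0]],"rot":[[0.002,-0.01,0],[0,0,0],[0,0,0],[0,0,0],[0,0,0],[0,0,0],[0,0,0],[0,0,0],[0,0,0],[0,0,0],[0,0,0]],"grip":[255,255,255,255,255,255,255,255,255,255,255]}'
python3 - <<'E'
from h import *
p,r,s=tool(); print(p,r.as_matrix().round(4), delta([577.2,192.6,200]))
E
```

```text
time: 19.1
tcp_pos: [569.0, 187.8, 228.8]
eef_rot: [0.003, 0.984, -0.177, -0.007]
contact_force: [0.6, -1.3, -1.9]
width: 17.4
[569.01976169 187.80117652 228.82229333] [[ 0.9373 -0.3481 -0.0143]
 [-0.3482 -0.9374 -0.0034]
 [-0.0123  0.0082 -0.9999]] [ 6.34981586 -7.58209444 28.68555875]
```

```bash
python3 -m creep '{"linear":[[0.006,-0.0075,0.005],[0,0,0.008],[0,0,0.008],[0,0,0],[0,0,0]],"rot":[[0.008,0.012,0],[0,0,0],[0,0,0],[0,0,0],[0,0,0]],"grip":[255,255,255,255,255]}'
python3 - <<'E'
from h import *
p,r,s=tool(); tip=p+r.apply([0,0,69]); print(p,tip,r.as_matrix().round(4)[:,2], r.inv().apply(np.array([577.6,193.2,85])-tip))
E
```

```text
time: 19.6
tcp_pos: [577.1, 188.4, 204.1]
eef_rot: [0.001, 0.984, -0.179, -0.001]
contact_force: [0.2, -0.3, -0.8]
width: 17.3
[577.11525851 188.39728911 204.08545175] [576.98213747 188.26668614 135.08570377] [-0.0019 -0.0019 -1.    ] [-1.10526171 -4.95688722 50.07499104]
```

```bash
python3 -m creep '{"linear":[[-0.001,-0.005,0.006],[0,0,0.008],[0,0,0.008],[0,0,0.008],[0,0,0.004],[0,0,0],[0,0,0]],"rot":[[0.003,0.001,0],[0,0,0],[0,0,0],[0,0,0],[0,0,0],[0,0,0],[0,0,0]],"grip":[255,255,255,255,255,255,255]}'
python3 - <<'E'
from h import *
p,r,s=tool(); tip=p+r.apply([0,0,69]); print(p,tip,r.as_matrix().round(4)[:,2], r.inv().apply(np.array([577.6,193.2,85])-tip))
d=shot("side"); uv=proj(d,[tip,[577.6,193.2,85]]); print(uv); u,v=uv[0].astype(int)
d=shot("side","s4.png",(u-45,v-40,u+45,v+30),7)
E
```

```text
time: 20.3
tcp_pos: [577.7, 193.3, 166.7]
eef_rot: [-0.0, 0.984, -0.18, -0.0]
contact_force: [0.2, 0.5, -1.9]
width: 17.5
[577.721175   193.32957514 166.73316976] [577.69646717 193.36847349  97.73318515] [-4.e-04  6.e-04 -1.e+00] [-0.02391362  0.19679604 12.73312188]
[[293.14851965 278.67891601]
 [293.59629094 284.74735126]]
```

View pics/s4.png

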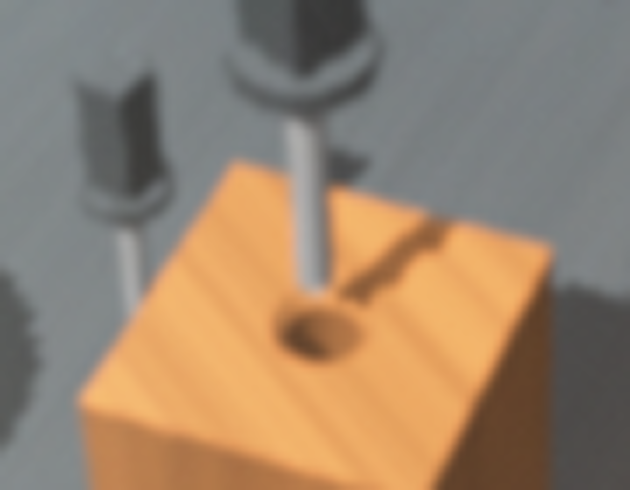

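```bash
python3 -m creep '{"linear":[[0,0,0.005],[0,0,0.006],[0,0,0.007],[0,0,0.007],[0,0,0.007],[0,0,0.007],[0,0,0]],"rot":[[0,0,0],[0,0,0],[0,0,0],[0,0,0],[0,0,0],[0,0,0],[0,0,0]],"grip":[255,255,255,255,255,255,255]}'
python3 - <<'E'
from h import *
p,r,s=tool(); tip=p+r.apply([0,0,69]); print(p,tip,r.as_matrix().round(4)[:,2], r.inv().apply(np.array([577.6,193.2,25])-tip),s["contact_force"])
E
```

```text
time: 21.1
tcp_pos: [578.1, 193.5, 125.0]
eef_rot: [-0.001, 0.984, -0.18, 0.0]
contact_force: [-0.2, -0.4, -2.0]
width: 17.6
[578.14851117 193.45035247 125.00951961] [578.20910091 193.51273392  56.00957441] [ 9.e-04  9.e-04 -1.e+00] [-0.47485291  0.54364915 31.00873218] [-0.23534512 -0.38245376 -1.9718175 ]
```

```bash
python3 -m creep '{"linear":[[0,0,0.006],[0,0,0.006],[0,0,0.006],[0,0,0.005],[0,0,0.003],[0,0,0]],"rot":[[0,0,0],[0,0,0],[0,0,0],[0,0,0],[0,0,0],[0,0,0]],"grip":[255,255,255,255,255,255]}'
python3 - <<'E'
from h import *
p,r,s=tool(); tip=p+r.apply([0,0,69]); print(p,tip,r.as_matrix().round(4)[:,2], r.inv().apply(np.array([577.6,193.2,25])-tip),s["contact_force"])
E
```

```text
time: 21.7
tcp_pos: [578.3, 193.5, 96.6]
eef_rot: [-0.001, 0.984, -0.18, 0.0]
contact_force: [0.7, -0.2, -1.0]
width: 17.8
[578.30657902 193.50831345  96.58593822] [578.36750533 193.57289297  27.58599534] [ 9.e-04  9.e-04 -1.e+00] [-0.5874581   0.62315864  2.5849665 ] [ 0.73899351 -0.2220153  -1.01263402]
```

Lower the last 2 mm, then open.

```bash
python3 -m creep '{"linear":[[-0.0005,0.0005,0.0015],[0,0,0.001],[0,0,0],[0,0,0],[0,0,0],[0,0,0],[0,0,0],[0,0,0],[0,0,0],[0,0,0],[0,0,0]],"rot":[[0,0,0],[0,0,0],[0,0,0],[0,0,0],[0,0,0],[0,0,0],[0,0,0],[0,0,0],[0,0,0],[0,0,0],[0,0,0]],"grip":[255,255,255,0,0,0,0,0,0,0,0]}'
```

```text
time: 22.8
tcp_pos: [580.0, 193.9, 97.0]
eef_rot: [-0.002, 0.984, -0.18, 0.003]
contact_force: [-0.2, 0.9, 0.7]
width: 79.4
```

```bash
python3 -m creep '{"linear":[[0,0,-0.01],[0,0,-0.015],[0,0,-0.02],[0,0,-0.02],[0,0,-0.03],[0,0,-0.03],[0,0,-0.02],[0,0,0],[0,0,0]],"rot":[[0,0,0],[0,0,0],[0,0,0],[0,0,0],[0,0,0],[0,0,0],[0,0,0],[0,0,0],[0,0,0]],"grip":[0,0,0,0,0,0,0,0,0]}'
python3 - <<'E'
from h import *
d=shot("side"); a=d["image"][130:350,150:470]; w=shot("wrist"); 
cv2.imwrite("pics/f1.png",np.hstack([cv2.resize(a,(436,300)),cv2.resize(w["image"][40:280,160:480],(360,300))])[:,:,::-1])
for c in("side","wrist","top"):
    if c=="top": shot("top")
    for t in("bowl","cup","spanner","punch"): print(c,t,[(np.round(x["centre"]).tolist(),round(x["score"],2)) for x in spotter.spot_point(t,c)][:2])
E
```

```text
time: 23.7
tcp_pos: [579.9, 193.8, 257.1]
eef_rot: [-0.003, 0.984, -0.18, 0.006]
contact_force: [-0.0, -0.5, -0.3]
width: 88.4
side bowl [([734.0, 231.0, 1.0], 0.98)]
side cup [([766.0, -37.0, 2.0], 0.85)]
side spanner [([744.0, -206.0, 4.0], 0.93)]
side punch [([659.0, 144.0, 0.0], 0.79)]
wrist bowl [([732.0, 237.0, 0.0], 0.79)]
wrist cup [([763.0, -31.0, 0.0], 0.6)]
wrist spanner []
wrist punch [([579.0, 195.0, 22.0], 0.93), ([659.0, 147.0, -2.0], 0.74)]
top bowl []
top cup [([766.0, -33.0, -3.0], 0.57)]
top spanner [([749.0, -205.0, 1.0], 0.66)]
top punch [([661.0, 142.0, 2.0], 0.61), ([574.0, 194.0, 26.0], 0.54)]
```

View pics/f1.png

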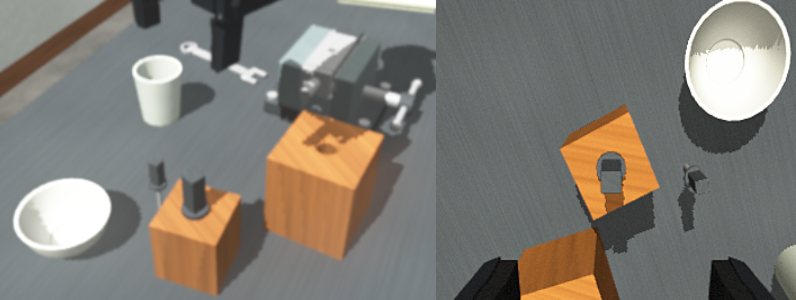

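The punch is seated with its collar on the block (left half about (193,208), right half about (611,172)). The bowl, cup and spanner are undisturbed and the gripper is clear, so I'm handing in.

```bash
python3 -c "
from workcell import workorder; print(workorder.hand_in())"
```

```text
the job is handed in; nothing more can be done
None
```

I took the larger punch from its block, found the bore by sight and entered it on the first try. I pressed the pin down, stood the punch back in its block and handed in at about 24 s. No verdict is reported, so the results below come from my own measurements.

- **Pin depth:** From the arm's pose, the tip went to about 76–77 mm above the bench, which puts the pin about 30 mm down (24 mm needed). I did not measure the pin directly. A picture of the withdrawn punch showed its tip within half a pixel of where I expected it, so it had not slipped up in the fingers.
- **Force:** After each pressing move I read 7–9.4 N upward, about 11–12 N allowing for the tool's weight, and 2–3 N sideways. The limit is 30 N. I did not log force between readings.
- **Punch:** The last pictures show it upright with its collar on the block. The wrist camera puts the tip at 22 mm and the top camera at 26 mm above the bench (under 30 mm needed). The side camera's detector reported only the small look-alike punch.
- **Bystanders:** Cup and spanner look unmoved within the detectors' few millimetres in the top and side views. The final top view missed the bowl, but the side and wrist views put it where it started. The wrist view missed the spanner.

While pressing, the arm drifted about 2 mm sideways towards the bore wall; I steered it back as it went.

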